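# Nest the notched parts pots on their holder

### The job

Put the two loose parts pots away on the pot in the black holder: nest one in it and the other on top of that, each turned so that its lugs drop into the notches of the pot below and it sits fully home and upright. Leave the screwdriver, the tape roll and the small motor beside the work where they are.

Things in the scene. Friction and masses are not known exactly. Their poses are not given: they have to be found in the camera images.
- pot_a: loose grey plastic parts pot, open on top, upright, 64 mm high, about 60 g; same shape as its twin and the pot in the holder. Origin: centre of its underside, z up. Slightly conical foot (37 mm across at the bottom, 46 mm at 34 mm height), then a cylindrical collar from 34 to 64 mm height, 58 mm across outside, 51 mm inside. Fully home in a like pot, its origin is 30 mm above that pot's, collar resting on its rim
- pot_a_rim (a point): centre of this pot's rim, 64 mm above its origin; axes as the pot's. The rim has three open notches, 13 mm wide and 10 mm deep, at 0, +120 and -120 degrees from the pot's x axis. The collar (30 mm high, below this point) is the place to grip; of a nested pot only the collar shows. Inside floor 36 mm below this point
- pot_a_lug (a point): lower outer edge of one of this pot's three lugs, 29 mm out along the pot's x axis, 25 mm above its origin. Lugs: at 0, +120, -120 degrees, 8 mm wide, from 25 to 34 mm height under the collar. Over the notches of the pot below (5 degrees of play either way) they drop in; turned otherwise they stand on its rim, the pot 9 mm too high, and it can be turned there
- pot_b: loose grey plastic parts pot, open on top, upright, 64 mm high, about 60 g; same shape as its twin and the pot in the holder. Origin: centre of its underside, z up. Slightly conical foot (37 mm across at the bottom, 46 mm at 34 mm height), then a cylindrical collar from 34 to 64 mm height, 58 mm across outside, 51 mm inside. Fully home in a like pot, its origin is 30 mm above that pot's, collar resting on its rim
- pot_b_rim (a point): centre of this pot's rim, 64 mm above its origin; axes as the pot's. The rim has three open notches, 13 mm wide and 10 mm deep, at 0, +120 and -120 degrees from the pot's x axis. The collar (30 mm high, below this point) is the place to grip; of a nested pot only the collar shows. Inside floor 36 mm below this point
- pot_b_lug (a point): lower outer edge of one of this pot's three lugs, 29 mm out along the pot's x axis, 25 mm above its origin. Lugs: at 0, +120, -120 degrees, 8 mm wide, from 25 to 34 mm height under the collar. Over the notches of the pot below (5 degrees of play either way) they drop in; turned otherwise they stand on its rim, the pot 9 mm too high, and it can be turned there
- holder: round black holder fixed to the bench, 88 mm across, 10 mm thick. Origin: centre of its underside, z up. A third grey pot of the same shape is firmly fixed on it (it does not turn), upright on its axis, its underside 10 mm above this origin
- holder_rim (a point): centre of the rim of the pot fixed in the holder, 74 mm above the holder's origin; axes as the holder's. Which way round that pot was fixed, and so where its three rim notches point, differs every time and is not reported: look or feel for it, e.g. by turning a pot on it under light pressure until it drops
- screwdriver: screwdriver with a blue handle lying on the robot's side of the pots, 132 x 16 x 17 mm; origin under its middle; a bystander
- tape: roll of blue tape lying flat, 51 mm across, 18 mm high; origin under its centre; a bystander
- motor: black spare drone motor, 28 mm across, with leads 59 mm long overall, 36 mm high; origin under its middle; a bystander
Things that resemble listed ones, but are neither listed nor needed, are in the scene too. Of the things shaped like the holder, the black one is meant.

How it is judged:
By the outcome, as a careful person would: the job done as asked, in the order asked, and still so for the second after the job is handed in, with the robot touching nothing.
It also fails if it takes over 72 s, if anything falls off the work surface, if the arm or the gripper's body presses on something with over 40 N, if the wrist force passes 120 N, or if a joint passes its speed limit or range.

### The arm

A 6-joint arm with a two-finger parallel gripper is mounted at the origin on a cart in front of the work surface, level with it; the furniture and walls round the work are solid. World frame = base frame: x ahead of the robot, y to its left, z up, the work surface at z = 0. Lengths are in mm, angles in rad, forces in N, time in s.
With the tool pointing down it reaches from about 350 to 725 mm from the base axis. Payload 6 kg.
Tool frame: the origin (TCP) lies on the centre line of the jaws, within the pads' length; the fingertips stand 25 mm ahead of it and the grasp point (between the pads) lies 6 mm ahead of it; z points along the fingers, y is the direction in which the jaws open and shut (so a half turn about z gives the same grasp; the last joint's range is limited). The gripper opens to 85 mm and grips with 20 to 120 N. Pads are 22 mm wide; open, the fingers measure 114 mm over their backs; the gripper's body (76 mm by 85 mm) begins 54 mm behind the grasp point. The pads swing forward as they close: fully open they stand 13 mm farther back than shut.
Start: joints at [-0.953, 0.04, 0.085, 0, -1.615, -0.334], TCP at [168.012, -575.972, 219.961] pointing down, gripper open.
Joint ranges: [-2.56, 2.56], [-1.29, 2.01], [-1.08, 1.49], [-3.29, 1.98], [-2.81, -0.18], [-2.99, 2.99]. Speed limits (rad/s): [2.57, 2.57, 3.01, 3.14, 3.14, 3.14].

### API

Orientations are given as a rotation vector (axis times angle).
In Python, from bench import readout, snapshot, camera_info, env gives the robot as it stands.
- The arm moves only by the tool apply_moves, never from a script. Its argument "targets" is a list of rows, each a list of 7 numbers: the shift along the tool's x, y, z in cm, then the turn, a rotation vector about the tool's x, y, z in degrees, then the gripper command: -1 is shut, 1 is fully open, values between are in proportion. A call has 1 to 5 rows; each row is the pose to reach, as a shift and turn from the pose commanded when the call began, along the tool's axes at that moment; what a row does not reach only later rows make up. A row lasts 1/10 s, in which the tool goes at most 50 mm and 8.59 degrees, less where a joint would pass 70% of its speed; a pose out of reach is approached as far as the arm can. A call with a gripper value outside its range is refused whole. The fingers move at their own pace and stop on an object; the grip force is fixed at half the most. Time passes only in rows, so rows that repeat a pose let the fingers close. It gives the time, the measured TCP pose, the force and the opening at its end, in the units of the state.
- readout.state(): the state, without advancing time (a new reading comes with each control period).
- snapshot(name): name is "scene" or "side" or "wrist"; returns the picture (400x640x3 uint8, red, green, blue); there is no depth.
- camera_info(name): a dict with "fx", "fy", "cx", "cy" (pixels), "rvec" (rotation vector, rad) and "tvec" (3), from world to camera coordinates, as OpenCV has them. Camera axes: x right, y down, z forward; pixel columns grow to the right and rows downward; lengths in mm; the calibration is good to about 2 mm. A picture is of the moment at which its call begins: read the wrist's pose just before it. camera_info takes no time and is no camera call; for the wrist camera it gives the pose at the moment of the call.
- env.finish_job(): hands the job in, once; it reports no verdict.
The state is a dict: "time": time; "q": joint angles; "joint_vel": joint speeds; "effort": joint torques, N m; "eef_pos": TCP position; "eef_rot": TCP orientation; "force": force on the tool from outside, world axes, zero at the start; "ft_torque": the same for the moment, N m; "grip_width": finger opening in mm.
Only numpy, scipy, OpenCV 4.12 (cv2) and the standard library are available. Lean on these libraries where they do the work, as an engineer would, in place of code of your own. Each camera call takes 0.05 s, during which the arm holds its last target.

## Working session

There is one attempt and no reset: what is moved stays moved. The work goes in short steps, Python scripts to look and compute and a tool call to move; the robot and the scene stay as the last step left them, time stands still between calls to the robot, and variables do not carry over. Pictures are saved under pics/ and viewed, and the job is handed in when it is done.

Besides the shell and the picture viewer there is one more tool, called after ">>>" in YAML: its name, and indented under it one key for each argument. apply_moves: Moves the arm, as the interface text tells. Its arguments: {"type":"object","properties":{"targets":{"type":"array"}},"required":["targets"]}

```bash
ls; mkdir -p pics; python3 - <<'E'
from bench import readout, snapshot, camera_info
import cv2
print(readout.state())
for n in ["scene","side","wrist"]:
    im=snapshot(n); cv2.imwrite(f"pics/{n}0.png",im[:,:,::-1]); print(n,camera_info(n))
E
```

```text
pics
{'time': 0.0, 'q': array([-9.53305397e-01,  4.07961964e-02,  8.37680353e-02, -4.72884123e-04,
       -1.61553919e+00, -3.33715702e-01]), 'joint_vel': array([-0.0003492 , -0.00118711,  0.00115485, -0.00091598,  0.00141195,
        0.00048706]), 'effort': array([-1.11989790e-03, -3.68192017e+01,  3.47416520e+01,  6.93235472e+00,
       -5.28884644e-03, -3.11103531e-05]), 'eef_pos': array([ 167.96431057, -575.61798377,  218.96240937]), 'eef_rot': array([ 4.44235712e-01, -3.10962942e+00, -2.81260573e-03]), 'force': array([-0.23955333,  0.87275853, -0.66600973]), 'ft_torque': array([-0.0018969 ,  0.00843047, -0.05309658]), 'grip_width': 85.5964349623891}
scene {'fx': 491.7114474309591, 'fy': 491.7114474309591, 'cx': 309.15216171770453, 'cy': 199.8023669153754, 'rvec': array([ 1.93602949, -0.9933528 ,  0.53128685]), 'tvec': array([-393.14583607,  252.52620056,  877.66067147])}
side {'fx': 423.9083803873829, 'fy': 423.9083803873829, 'cx': 314.995330061724, 'cy': 202.4427611168519, 'rvec': array([ 0.00364442, -2.83231796,  1.33249601]), 'tvec': array([516.77500748, 145.79824825, 797.75171774])}
wrist {'fx': 328.4526054002752, 'fy': 328.4526054002752, 'cx': 314.51528433771426, 'cy': 200.68910046399594, 'rvec': array([-1.75720398, -2.34335887, -0.37629677]), 'tvec': array([598.78997381, -41.57351517, 380.01820371])}
```

View pics/scene0.png

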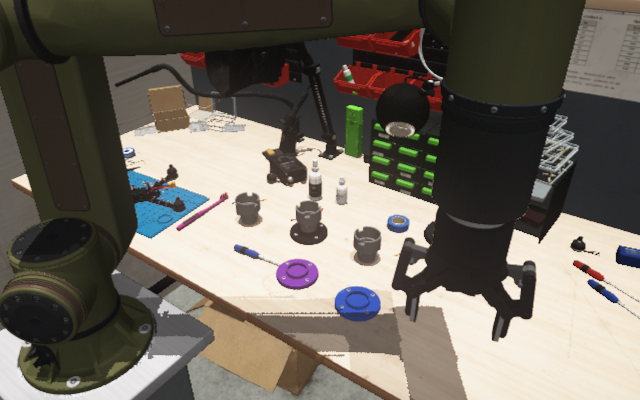

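View pics/side0.png

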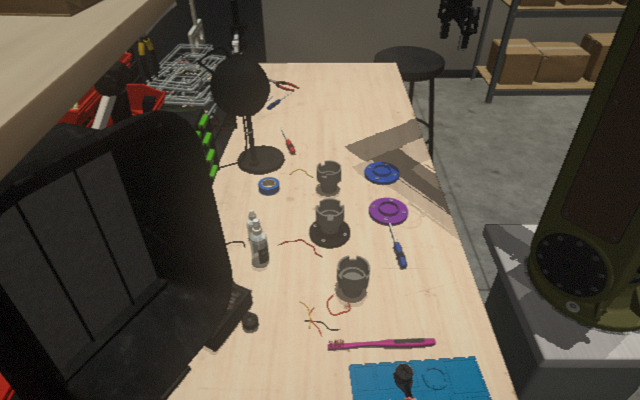

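View pics/wrist0.png

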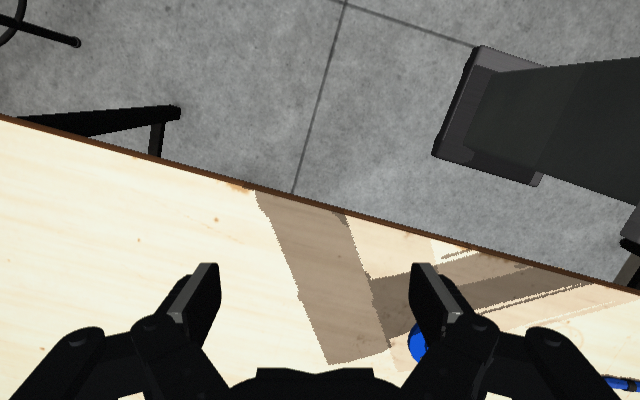

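The scene camera shows the loose pots at (248,208) and (367,243), with the holder pot at (308,218). The side camera shows the same row at (352,275), (330,217) and (329,177). I'll enlarge these.

```bash
cat > h.py <<'E'
import numpy as np, cv2
from bench import readout, snapshot, camera_info
def pix2z(name,u,v,z,ci=None):
    c=ci or camera_info(name); R=cv2.Rodrigues(np.array(c['rvec']))[0]; t=np.array(c['tvec'])
    d=R.T@np.array([(u-c['cx'])/c['fx'],(v-c['cy'])/c['fy'],1]); o=-R.T@t
    return o+d*(z-o[2])/d[2]
def proj(c,P):
    K=np.array([[c['fx'],0,c['cx']],[0,c['fy'],c['cy']],[0,0,1.]])
    return cv2.projectPoints(np.atleast_2d(np.array(P,float)),np.array(c['rvec']),np.array(c['tvec']),K,None)[0][:,0]
E
python3 - <<'E'
import cv2
a=cv2.imread('pics/scene0.png')[170:280,220:400]; cv2.imwrite('pics/sc1.png',cv2.resize(a,None,fx=4.4,fy=4.4,interpolation=2))
a=cv2.imread('pics/side0.png')[145:310,290:420]; cv2.imwrite('pics/sd1.png',cv2.resize(a,None,fx=3.6,fy=3.6,interpolation=2))
E
```

```text
(no output)
```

View pics/sc1.png

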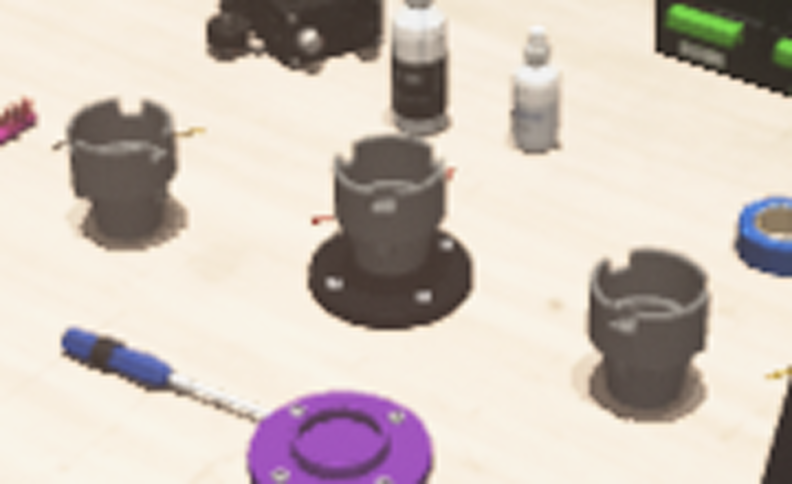

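View pics/sd1.png

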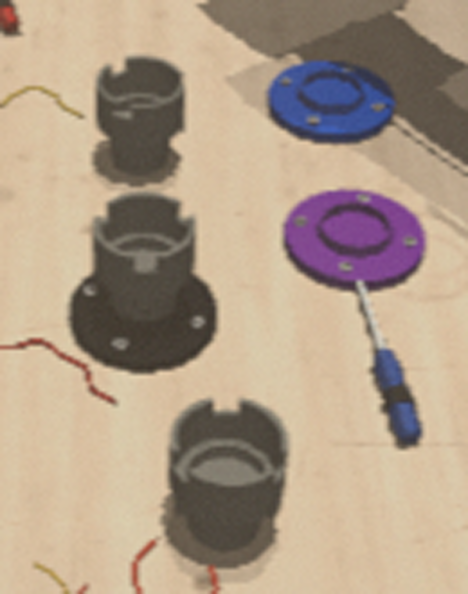

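```bash
python3 - <<'E'
from h import *
for n,s,d,z in [('L',(247.7,199.1),(353.3,267.2),64),('H',(308.6,207),(330,206.7),74),('R',(367.5,233.6),(328.9,167.8),64)]:
    print(n,pix2z('scene',*s,z).round(1),pix2z('side',*d,z).round(1))
# wrist camera pose relative to tool
c=camera_info('wrist');s=readout.state()
R=cv2.Rodrigues(np.array(c['rvec']))[0];t=np.array(c['tvec']);Rt=cv2.Rodrigues(s['eef_rot'])[0]
print('cam in tool',(Rt.T@(-R.T@t-s['eef_pos'])).round(1));print((Rt.T@R.T).round(3));print(Rt.round(3))
E
```

```text
L [447.2  17.8  64. ] [448.9  24.7  64. ]
H [ 488.8 -129.6   74. ] [ 486.8 -127.9   74. ]
R [ 488.6 -282.8   64. ] [ 486.1 -278.7   64. ]
cam in tool [  78.9    0.5 -153.8]
[[ 0.    -0.95  -0.312]
 [ 1.     0.     0.   ]
 [-0.    -0.312  0.95 ]]
[[-0.96  -0.28  -0.001]
 [-0.28   0.96   0.001]
 [ 0.     0.001 -1.   ]]
```

```bash
python3 - <<'E'
from h import *
print('lamp base',pix2z('side',260,160,0).round(0), 'tape',pix2z('side',268,187,9).round(0),'bottle',pix2z('side',258,262,0).round(0))
c=camera_info('side');
for n in ('scene','side'):
    c=camera_info(n);R=cv2.Rodrigues(np.array(c['rvec']))[0];print((-R.T@np.array(c['tvec'])).round(0))
# lamp head triangulate: scene (402,108), side (240,86)
K=lambda c:np.array([[c['fx'],0,c['cx']],[0,c['fy'],c['cy']],[0,0,1.]])
P=[K(c)@np.hstack([cv2.Rodrigues(np.array(c['rvec']))[0],np.array(c['tvec'])[:,None]]) for c in (camera_info('scene'),camera_info('side'))]
X=cv2.triangulatePoints(P[0],P[1],np.array([[402.],[108]]),np.array([[240.],[86]]));print((X[:3]/X[3]).ravel().round(0))
E
```

```text
lamp base [ 665. -407.    0.] tape [ 631. -278.    9.] bottle [630. -46.   0.]
[-255. -687.  672.]
[507. 525. 626.]
[ 663. -253.  278.]
```

>>> apply_moves:
  targets:
    - [-4.4, 2.2, 0, 0, 0, 0, 1]
    - [-8.8, 4.4, 0, 0, 0, 0, 1]
    - [-13.2, 6.6, 0, 0, 0, 0, 1]
    - [-17.6, 8.8, 0, 0, 0, 0, 1]
    - [-22.0, 11.0, 0, 0, 0, 0, 1]

```text
time: 0.65
eef_pos: [349.4, -407.1, 219.8]
eef_rot: [-0.444, 3.11, 0.0]
force: [1.0, -1.3, 0.1]
grip_width: 85.3
```

>>> apply_moves:
  targets:
    - [-4.4, 2.2, 0, 0, 0, 0, 1]
    - [-8.8, 4.4, 0, 0, 0, 0, 1]
    - [-13.2, 6.6, 0, 0, 0, 0, 1]
    - [-16.8, 8.4, 0, 0, 0, 0, 1]
    - [-16.8, 8.4, 0, 0, 0, 0, 1]

```text
time: 1.15
eef_pos: [488.6, -277.7, 218.6]
eef_rot: [0.451, -3.108, -0.003]
force: [-0.4, -0.4, -1.0]
grip_width: 85.7
```

```bash
python3 - <<'E'
from h import *
s=readout.state();print(s['time'],s['eef_pos'],s['eef_rot'],s['force'])
im=snapshot('wrist');cv2.imwrite('pics/w1.png',im[:,:,::-1]);print(camera_info('wrist'))
cv2.imwrite('pics/w1c.png',cv2.resize(im[90:290,180:440,::-1],None,fx=3,fy=3,interpolation=2))
E
```

```text
1.15 [ 488.60925755 -277.72297848  218.57553228] [ 4.51401195e-01 -3.10767454e+00 -2.58619887e-03] [-0.39372925 -0.37145684 -0.97791719]
{'fx': 328.4526054002752, 'fy': 328.4526054002752, 'cx': 314.51528433771426, 'cy': 200.68910046399594, 'rvec': array([-1.75378183, -2.34739041, -0.37530414]), 'tvec': array([ 405.14580979, -410.15301921,  258.86914723])}
```

View pics/w1.png

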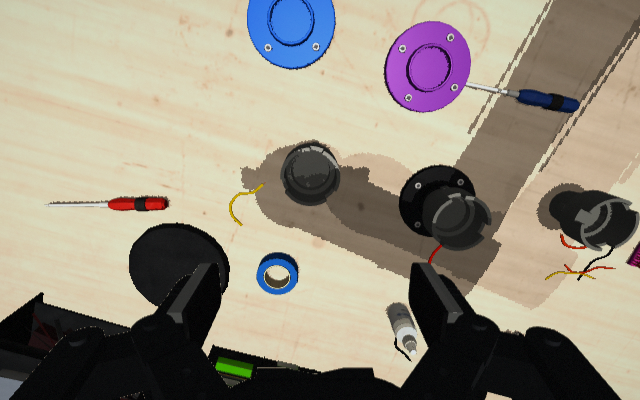

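View pics/w1c.png

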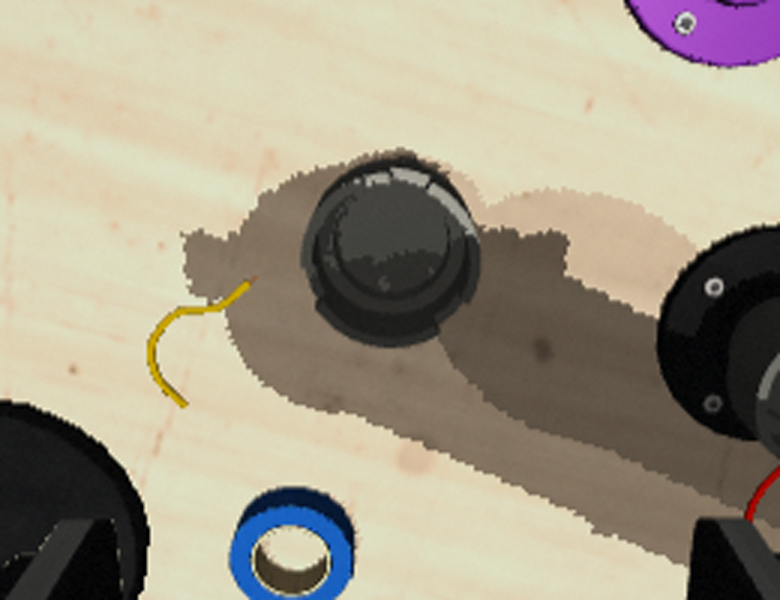

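Pot R is at about (311,173), holder pot at (458,218), pot L at (610,218). I'll rectify the rim planes to see the notches.

```bash
cat >> h.py <<'E'
def topdown(im,c,xy,z,half=50,N=400,gamma=0.45,clahe=True):
    # out col grows with world x, row grows with -y
    g=np.linspace(-half,half,N)
    X,Y=np.meshgrid(xy[0]+g,xy[1]-g)
    P=proj(c,np.c_[X.ravel(),Y.ravel(),np.full(X.size,z)]).astype(np.float32).reshape(N,N,2)
    o=cv2.remap(im,P[...,0],P[...,1],cv2.INTER_CUBIC)
    o=cv2.cvtColor(o,cv2.COLOR_RGB2GRAY)
    o=(255*np.clip(o/140.,0,1)**gamma).astype(np.uint8)
    o=cv2.cvtColor(o,cv2.COLOR_GRAY2BGR)
    return o
def overlay(o,half,dx=0,dy=0,rs=(29,25.5),ang=None):
    N=o.shape[0];s=N/(2*half);o=o.copy()
    ctr=(N/2+dx*s,N/2-dy*s)
    for r in rs: cv2.circle(o,(int(ctr[0]),int(ctr[1])),int(r*s),(0,255,255),1)
    if ang is not None:
        for k in range(3):
            a=np.radians(ang+120*k);cv2.line(o,(int(ctr[0]+24*s*np.cos(a)),int(ctr[1]-24*s*np.sin(a))),(int(ctr[0]+34*s*np.cos(a)),int(ctr[1]-34*s*np.sin(a))),(0,0,255),1)
    return o
E
python3 - <<'E'
from h import *
im=cv2.imread('pics/w1.png')[:,:,::-1].copy();c=camera_info('wrist')
a=topdown(im,c,(487,-281),64); b=topdown(im,c,(488,-129),74)
cv2.imwrite('pics/td1.png',np.hstack([overlay(a,50),overlay(b,50)]))
E
```

```text
(no output)
```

View pics/td1.png

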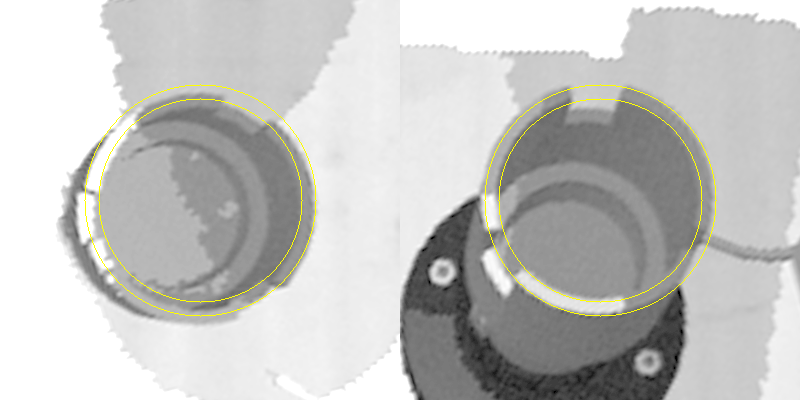

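```bash
cat >> h.py <<'E'
def notchoverlay(o,half,dx,dy,ang):
    # draw rim outline with notches (edges of 13mm notches) at top plane
    N=o.shape[0];s=N/(2*half);o=o.copy()
    w=lambda r:np.degrees(np.arcsin(6.5/r))
    for k in range(3):
        a0=ang+120*k
        for r in (29,25.5):
            t=np.radians(np.linspace(a0+w(r),a0+120-w(r),60))
            p=np.c_[N/2+(dx+r*np.cos(t))*s,N/2-(dy+r*np.sin(t))*s].astype(int)
            cv2.polylines(o,[p],False,(0,0,255),1)
        for sg in (1,-1):
            q=[]
            for r in (29,25.5):
                t=np.radians(a0+sg*w(r));q.append((int(N/2+(dx+r*np.cos(t))*s),int(N/2-(dy+r*np.sin(t))*s)))
            cv2.line(o,q[0],q[1],(0,0,255),1)
    return o
E
python3 - <<'E'
from h import *
im=cv2.imread('pics/w1.png')[:,:,::-1].copy();c=camera_info('wrist')
a=topdown(im,c,(486,-282.5),64,40); b=topdown(im,c,(488,-129),74,40)
cv2.imwrite('pics/td2.png',np.hstack([notchoverlay(a,40,0,0,67),notchoverlay(b,40,0,0,93)]))
E
```

```text
(no output)
```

View pics/td2.png

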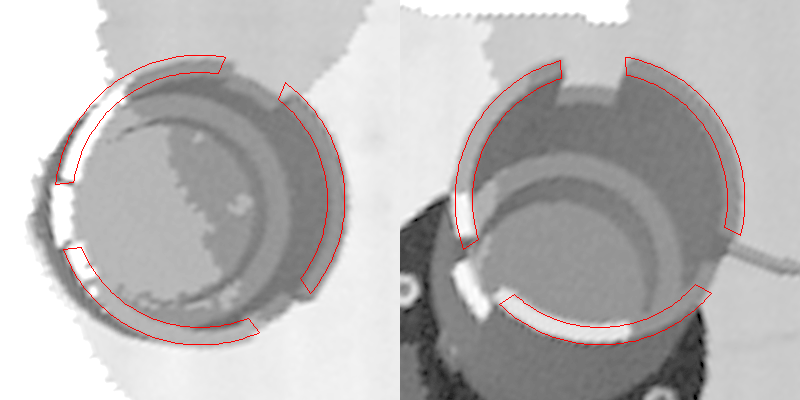

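>>> apply_moves:
  targets:
    - [0.4, -0.44, 2.0, 0, 0, 5, 1]
    - [0.4, -0.44, 5.0, 0, 0, 10, 1]
    - [0.4, -0.44, 8.0, 0, 0, 10, 1]
    - [0.4, -0.44, 10.5, 0, 0, 10, 1]
    - [0.4, -0.44, 10.5, 0, 0, 10, 1]

```text
time: 1.7
eef_pos: [480.8, -286.3, 110.8]
eef_rot: [0.169, -3.131, -0.005]
force: [-0.7, -0.1, -0.7]
grip_width: 85.0
```

```bash
python3 - <<'E'
from h import *
s=readout.state();print(s['time'],s['eef_pos'],s['eef_rot'],s['force'])
c=camera_info('wrist');im=snapshot('wrist');cv2.imwrite('pics/w2.png',im[:,:,::-1])
a=topdown(im,c,(486,-283),64,40);cv2.imwrite('pics/td3.png',np.hstack([a,notchoverlay(a,40,0,0,66)]))
E
```

```text
1.7 [ 480.81316518 -286.26358901  110.76994754] [ 0.1689274  -3.13063929 -0.00498071] [-0.66464306 -0.10231351 -0.65863257]
```

View pics/td3.png

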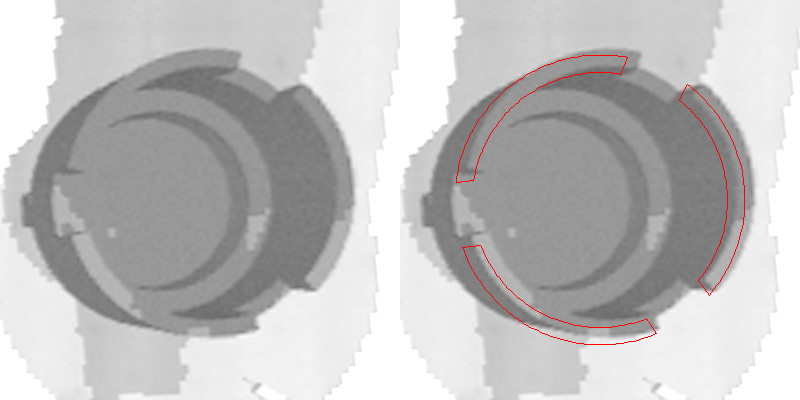

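View pics/w2.png

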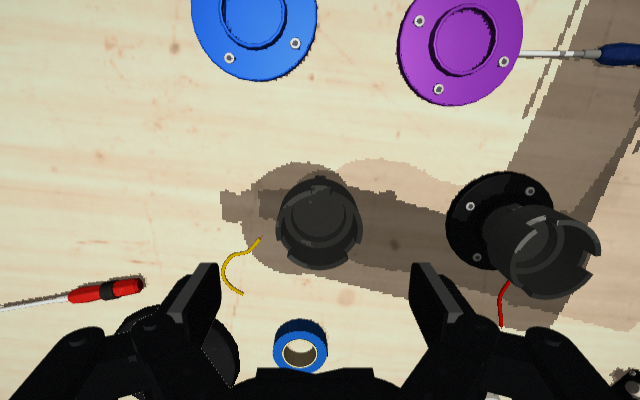

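>>> apply_moves:
  targets:
    - [-0.2, 0.4, 0.2, 0, 0, 0, 1]
    - [-0.2, 0.4, 0.2, 0, 0, 0, 1]
    - [-0.2, 0.4, 0.2, 0, 0, 0, 1]
    - [-0.2, 0.4, 0.2, 0, 0, 0, 1]

```text
time: 2.15
eef_pos: [485.5, -282.3, 113.9]
eef_rot: [-0.172, 3.136, -0.001]
force: [-0.6, 0.3, -0.4]
grip_width: 85.7
```

```bash
cat > look.py <<'E'
import sys
from h import *
# look.py name x y z ang [x y z ang]
n=sys.argv[1];v=list(map(float,sys.argv[2:]))
s=readout.state();c=camera_info('wrist');im=snapshot('wrist');c2=camera_info('wrist')
print(s['time'],s['eef_pos'].round(1),'yaw_y',(2*np.degrees(np.arctan2(s['eef_rot'][1],s['eef_rot'][0]))-90)%360,s['force'].round(1),s['ft_torque'].round(2),s['grip_width'],'vel',np.abs(s['joint_vel']).max().round(3))
print('camshift',np.abs(c['tvec']-c2['tvec']).max())
cv2.imwrite(f'pics/{n}.png',im[:,:,::-1])
o=[]
for i in range(0,len(v),4):
    a=topdown(im,c,v[i:i+2],v[i+2],40);
    if len(v)==4:o.append(a)
    o.append(notchoverlay(a,40,0,0,v[i+3]))
cv2.imwrite(f'pics/{n}_td.png',np.hstack(o))
E
python3 look.py w3 486 -283 64 66
```

```text
2.15 [ 485.5 -282.3  113.9] yaw_y 96.27195277701989 [-0.6  0.3 -0.4] [ 0.03 -0.03  0.03] 85.66576815232332 vel 0.005
camshift 0.13758969647824415
```

View pics/w3_td.png

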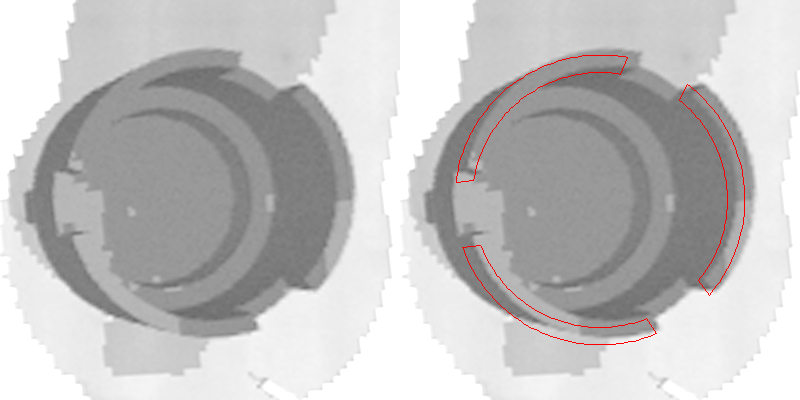

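>>> apply_moves:
  targets:
    - [-0.2, 0.05, 1.5, 0, 0, 0, 1]
    - [-0.2, 0.05, 3.0, 0, 0, 0, 1]
    - [-0.2, 0.05, 4.5, 0, 0, 0, 1]
    - [-0.2, 0.05, 5.6, 0, 0, 0, 1]
    - [-0.2, 0.05, 5.6, 0, 0, 0, 1]

```text
time: 2.7
eef_pos: [485.6, -281.0, 54.0]
eef_rot: [0.171, -3.133, -0.003]
force: [-0.0, -0.2, -0.1]
grip_width: 85.4
```

>>> apply_moves:
  targets:
    - [0, 0, 0, 0, 0, 0, 0]
    - [0, 0, 0, 0, 0, 0, -0.5]
    - [0, 0, 0, 0, 0, 0, -1]
    - [0, 0, 0, 0, 0, 0, -1]
    - [0, 0, 0, 0, 0, 0, -1]

```text
time: 3.2
eef_pos: [487.2, -281.6, 57.3]
eef_rot: [-0.171, 3.136, -0.0]
force: [-0.2, 0.2, 0.2]
grip_width: 12.3
```

```bash
python3 look.py w4 487.3 -281.5 64 64; python3 - <<'E'
import cv2
a=cv2.imread('pics/w4.png');cv2.imwrite('pics/w4b.png',cv2.convertScaleAbs(a,alpha=2))
E
```

```text
3.2 [ 487.2 -281.6   57.3] yaw_y 96.25922185489898 [-0.2  0.2  0.2] [-0.02  0.02 -0.01] 12.319667204840638 vel 0.004
camshift 0.06251284662778289
```

View pics/w4b.png

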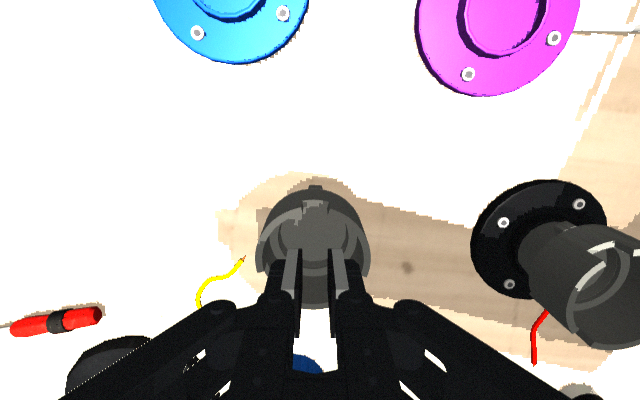

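View pics/w4_td.png

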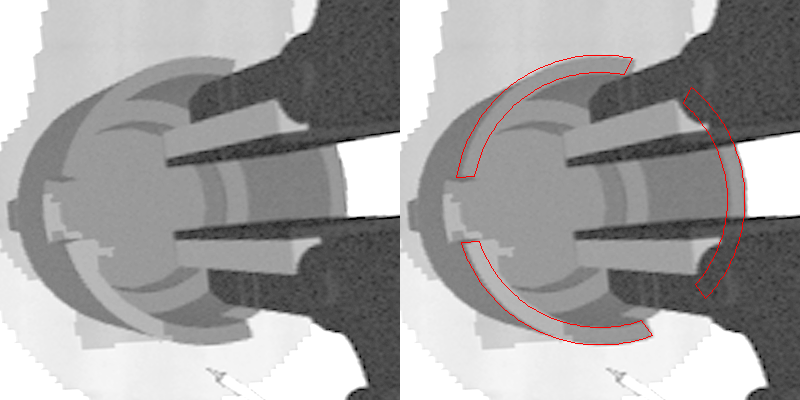

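The overlay shows the pot undisturbed while the fingers shut to 12 mm, so the pads passed above the rim. The fingertips seem to be higher than the documented 25 mm ahead of the TCP would put them. I'll check with the fixed cameras.

```bash
python3 - <<'E'
from h import *
s=readout.state();p=s['eef_pos'];print(p,s['grip_width'])
for n in ('scene','side'):
    c=camera_info(n);im=snapshot(n)[:,:,::-1].copy()
    P=proj(c,[[487.3,-281.5,z] for z in (0,32,57,70,100)]);print(n,P.round(1).tolist())
    u,v=P[2].astype(int);k=im[v-75:v+45,u-80:u+80];k=cv2.resize(cv2.convertScaleAbs(k,alpha=1.8),None,fx=4.5,fy=4.5,interpolation=2)
    for q,col in zip(P,[(0,0,255),(0,255,0),(255,0,0),(0,255,255),(255,0,255)]):
        cv2.drawMarker(k,(int((q[0]-u+80)*4.5),int((q[1]-v+75)*4.5)),col,0,14,1)
    cv2.imwrite(f'pics/{n}2.png',k)
E
```

```text
[ 487.13754862 -281.5316803    57.19922077] 4.632383742133853
scene [[365.3, 257.7], [365.9, 245.9], [366.5, 236.4], [366.8, 231.4], [367.4, 219.5]]
side [[328.1, 189.0], [328.2, 178.3], [328.3, 169.6], [328.4, 165.0], [328.5, 154.0]]
```

View pics/scene2.png

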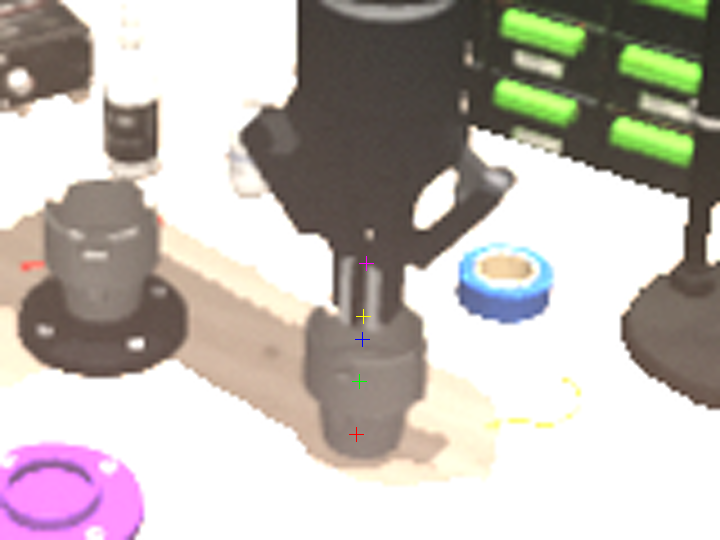

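View pics/side2.png

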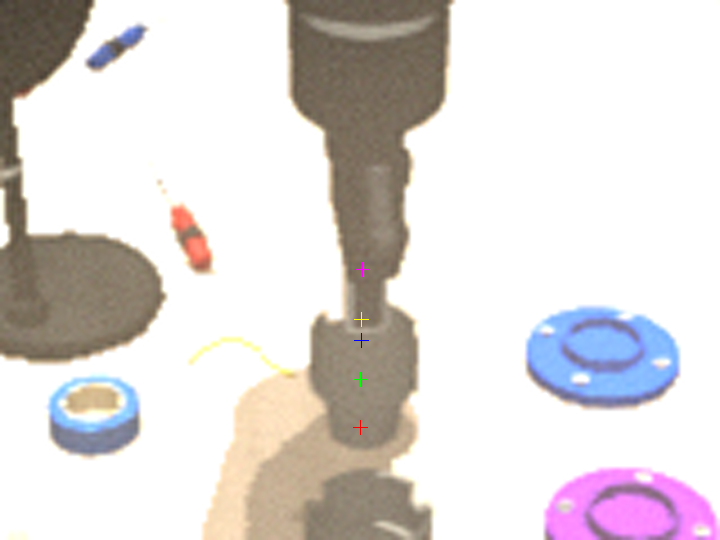

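Both fixed views put the shut tips near z≈65 while TCP reads 57. So the tips are really about 8 mm behind the reported TCP, about 33 mm off the sheet. I'll raise, open, and descend that much further.

>>> apply_moves:
  targets:
    - [0, 0, -1.5, 0, 0, 0, -1]
    - [0, 0, -3.0, 0, 0, 0, -1]
    - [0, 0, -3.0, 0, 0, 0, 1]
    - [0, 0, -3.0, 0, 0, 0, 1]
    - [0, 0, -3.0, 0, 0, 0, 1]

```text
time: 3.85
eef_pos: [486.9, -281.4, 86.8]
eef_rot: [0.171, -3.137, -0.001]
force: [-0.1, -0.3, 0.2]
grip_width: 43.1
```

>>> apply_moves:
  targets:
    - [0, 0, 0, 0, 0, 0, 1]
    - [0, 0, 1.5, 0, 0, 0, 1]
    - [0, 0, 3.0, 0, 0, 0, 1]
    - [0, 0, 3.0, 0, 0, 0, 1]
    - [0, 0, 3.0, 0, 0, 0, 1]

```text
time: 4.35
eef_pos: [486.4, -281.5, 55.8]
eef_rot: [0.171, -3.135, -0.001]
force: [0.4, -0.2, -0.3]
grip_width: 85.6
```

```bash
cat > fix.py <<'E'
import sys
from h import *
# fix.py tag cam x y z : crop around the point
tag,n=sys.argv[1:3];p=list(map(float,sys.argv[3:6]))
s=readout.state();print(s['time'],s['eef_pos'].round(1),s['grip_width'],s['force'].round(1))
c=camera_info(n);im=snapshot(n)[:,:,::-1].copy()
u,v=proj(c,[p])[0].astype(int);u=np.clip(u,80,559);v=np.clip(v,60,339)
k=im[v-60:v+60,u-80:u+80];k=cv2.resize(cv2.convertScaleAbs(k,alpha=1.8),None,fx=4.5,fy=4.5,interpolation=2)
for z,col in ((0,(0,0,255)),(34,(0,255,0)),(64,(255,0,0)),(94,(0,255,255))):
    q=proj(c,[[p[0],p[1],z]])[0];cv2.drawMarker(k,(int((q[0]-u+80)*4.5),int((q[1]-v+60)*4.5)),col,0,14,1)
cv2.imwrite(f'pics/{tag}.png',k)
E
python3 fix.py sd3 side 487.3 -281.5 64;python3 fix.py sc3 scene 487.3 -281.5 64
```

```text
4.35 [ 486.4 -281.5   55.8] 85.60551905197057 [ 0.4 -0.2 -0.3]
4.4 [ 486.9 -281.6   56.7] 84.9300334219817 [-0.4 -0.1 -0.7]
```

View pics/sc3.png

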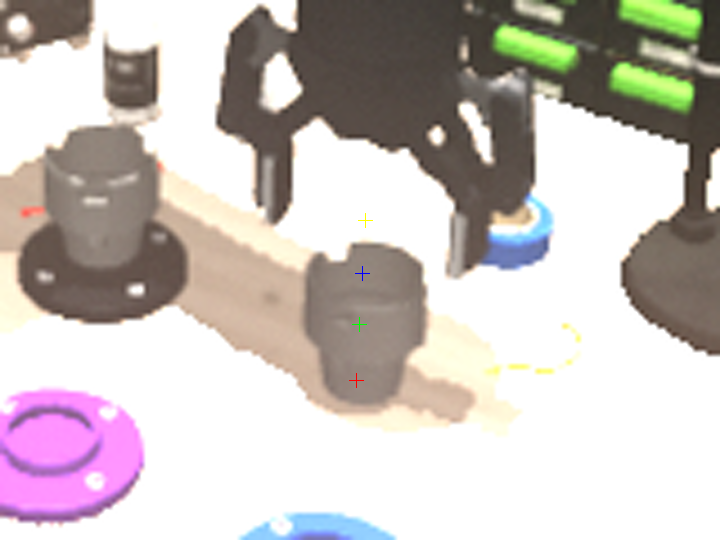

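View pics/sd3.png

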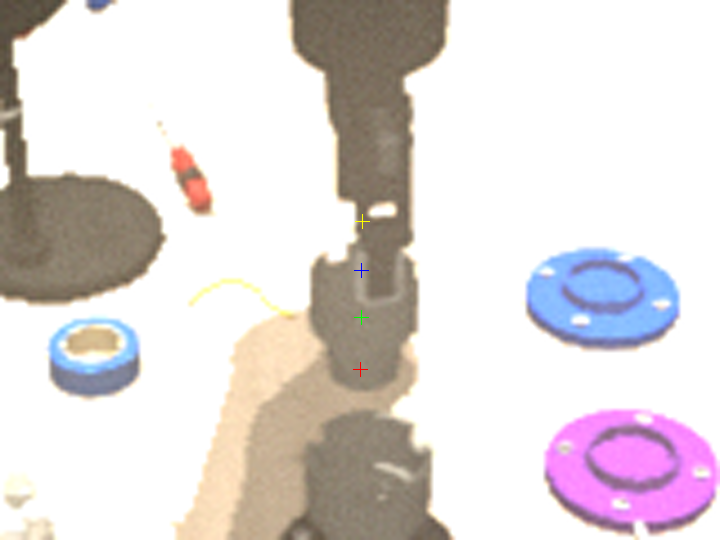

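>>> apply_moves:
  targets:
    - [0, 0, 1.2, 0, 0, 0, 1]
    - [0, 0, 2.4, 0, 0, 0, 1]
    - [0, 0, 3.4, 0, 0, 0, 1]
    - [0, 0, 3.4, 0, 0, 0, 1]
    - [0, 0, 3.4, 0, 0, 0, 0.2]

```text
time: 4.95
eef_pos: [486.8, -281.5, 22.6]
eef_rot: [0.172, -3.136, -0.0]
force: [0.6, -0.3, 0.1]
grip_width: 73.2
```

>>> apply_moves:
  targets:
    - [0, 0, 0, 0, 0, 0, -0.2]
    - [0, 0, 0, 0, 0, 0, -1]
    - [0, 0, 0, 0, 0, 0, -1]
    - [0, 0, 0, 0, 0, 0, -1]

```text
time: 5.35
eef_pos: [487.7, -281.7, 23.9]
eef_rot: [-0.172, 3.135, -0.001]
force: [0.2, 0.4, 3.8]
grip_width: 56.5
```

```bash
python3 fix.py sd4 side 487.3 -281.5 64;python3 fix.py sc4 scene 487.3 -281.5 64;python3 look.py w5 487.3 -281.5 64 64
```

```text
5.35 [ 487.7 -281.7   23.9] 56.47341204753112 [0.2 0.4 3.8]
5.4 [ 487.6 -281.8   23.9] 56.37810376531469 [-0.   1.5  4.7]
5.45 [ 487.7 -281.8   23.9] yaw_y 96.26836806610757 [1.3 0.4 4.3] [ 0.17 -0.09  0.01] 56.30640708862232 vel 0.002
camshift 0.005791989883050519
```

View pics/sd4.png

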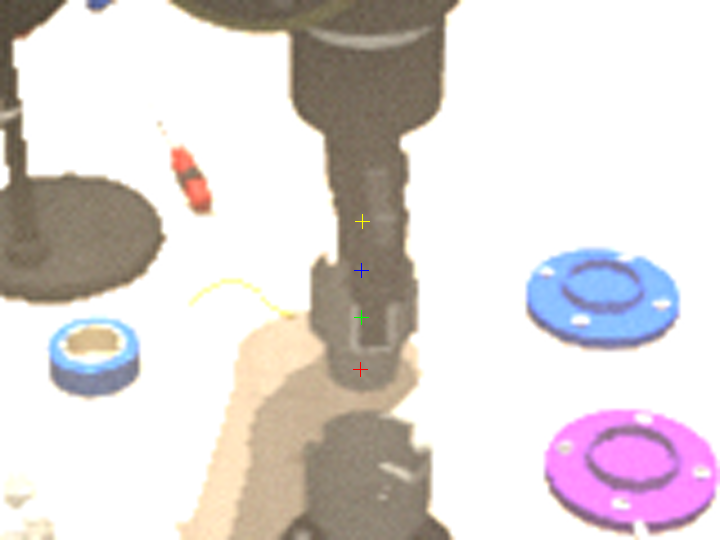

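View pics/w5_td.png

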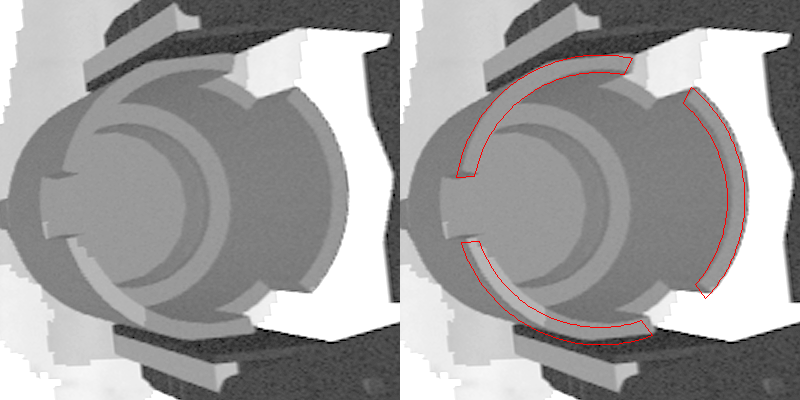

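View pics/sc4.png

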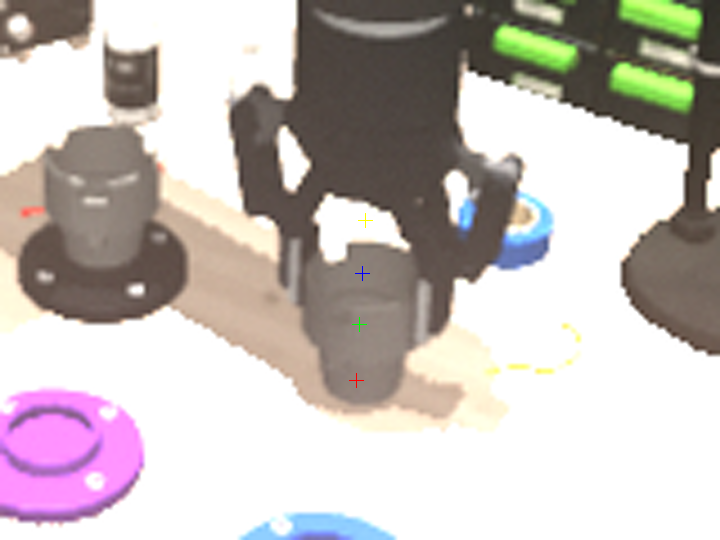

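Pot gripped, angle about 64°. The tips sit about level with the collar's bottom, which is tight for nesting, so I'll regrip 5 mm higher.

>>> apply_moves:
  targets:
    - [0, 0, 0, 0, 0, 0, 0.6]
    - [0, 0, 0, 0, 0, 0, 0.6]
    - [0, 0, -0.5, 0, 0, 0, 0.6]
    - [0, 0, -0.5, 0, 0, 0, -1]
    - [0, 0, -0.5, 0, 0, 0, -1]

```text
time: 6.0
eef_pos: [487.6, -281.9, 29.0]
eef_rot: [-0.172, 3.136, -0.002]
force: [-0.4, -0.0, 4.4]
grip_width: 56.1
```

>>> apply_moves:
  targets:
    - [0, 0, 0, 0, 0, 0, -1]
    - [0, 0, 0, 0, 0, 0, -1]
    - [0, 0, 0, 0, 0, 0, -1]

```text
time: 6.3
eef_pos: [487.6, -281.9, 29.0]
eef_rot: [-0.172, 3.135, -0.001]
force: [-0.2, 0.6, 6.1]
grip_width: 56.3
```

>>> apply_moves:
  targets:
    - [0, 0, -3, 0, 0, 0, -1]
    - [0, 0, -6, 0, 0, 0, -1]
    - [0, 0, -9, 0, 0, 0, -1]
    - [0, 0, -10, 0, 0, 0, -1]
    - [0, 0, -10, 0, 0, 0, -1]

```text
time: 6.8
eef_pos: [487.6, -281.6, 129.0]
eef_rot: [-0.171, 3.135, -0.0]
force: [-0.1, -0.3, -1.7]
grip_width: 56.5
```

```bash
python3 look.py w6 487.3 -281.5 164 64
```

```text
6.8 [ 487.6 -281.6  129. ] yaw_y 96.25946422685476 [-0.1 -0.3 -1.7] [ 0.05 -0.   -0.04] 56.527028191804106 vel 0.054
camshift 0.9959918300183972
```

View pics/w6_td.png

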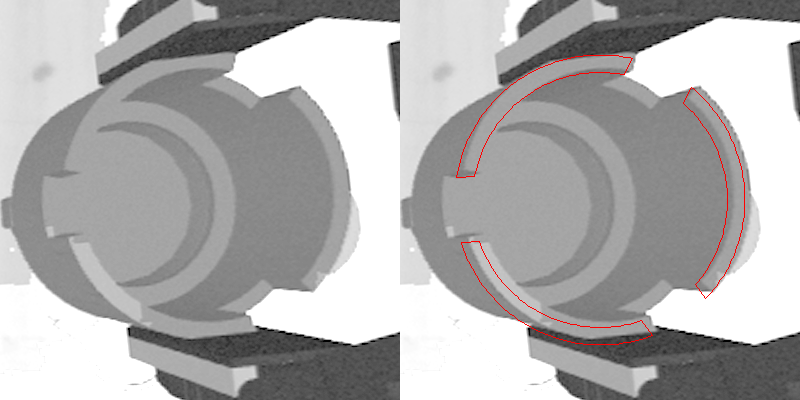

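View pics/w6.png

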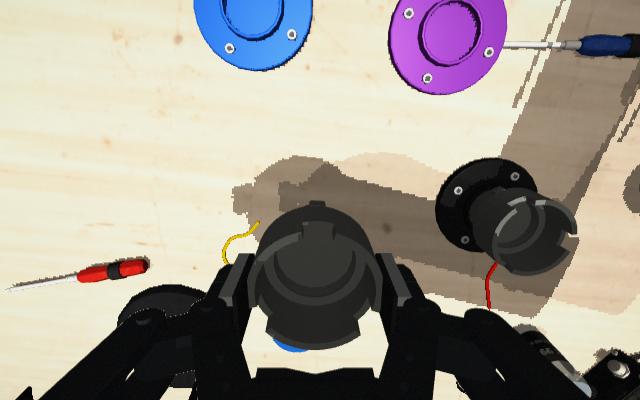

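```bash
python3 - <<'E'
from h import *
im=cv2.imread('pics/w6.png')[:,:,::-1].copy();c=camera_info('wrist')
b=topdown(im,c,(488,-129),74,40);cv2.imwrite('pics/td6.png',np.hstack([b,notchoverlay(b,40,0,0,93)]))
E
```

```text
(no output)
```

View pics/td6.png

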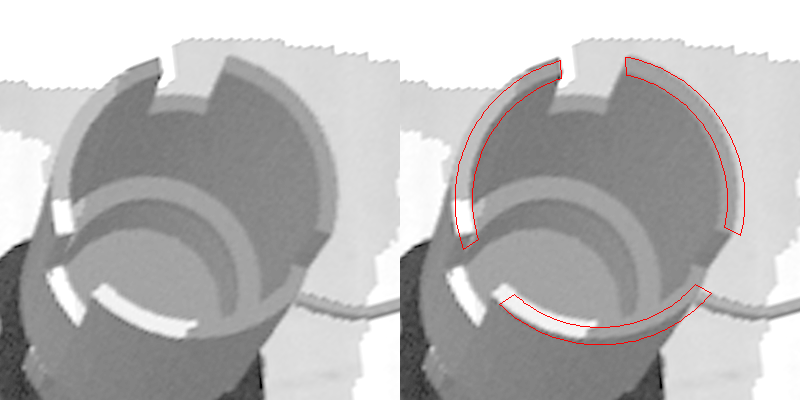

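>>> apply_moves:
  targets:
    - [-0.43, 4.0, -1.0, 0, 0, -7, -1]
    - [-0.86, 8.0, -1.0, 0, 0, -14, -1]
    - [-1.29, 12.0, -1.0, 0, 0, -21, -1]
    - [-1.62, 15.1, -1.0, 0, 0, -28, -1]
    - [-1.62, 15.1, -1.0, 0, 0, -28, -1]

```text
time: 7.35
eef_pos: [485.9, -126.6, 135.7]
eef_rot: [0.935, -2.997, -0.003]
force: [0.8, 0.3, -0.4]
grip_width: 56.2
```

>>> apply_moves:
  targets:
    - [0, 0, 0, 0, 0, 0, -1]
    - [0, 0, 0, 0, 0, 0, -1]
    - [0, 0, 0, 0, 0, 0, -1]

```text
time: 7.65
eef_pos: [486.3, -130.4, 137.2]
eef_rot: [0.922, -3.002, -0.001]
force: [-0.4, 0.4, -0.8]
grip_width: 56.4
```

```bash
python3 look.py w7 487 -129.5 174 92; python3 fix.py sd7 side 487 -129.5 100;python3 fix.py sc7 scene 487 -129.5 100
```

```text
7.65 [ 486.3 -130.4  137.2] yaw_y 124.14869736043534 [-0.4  0.4 -0.8] [-0.01  0.01  0.01] 56.365389628901546 vel 0.006
camshift 0.08829107150950222
7.7 [ 486.4 -130.5  137.4] 56.32194474491798 [ 0.8 -0.2 -0.1]
7.75 [ 486.5 -130.4  137.6] 56.32941251562996 [-0.4  0.1 -0.3]
```

View pics/w7_td.png

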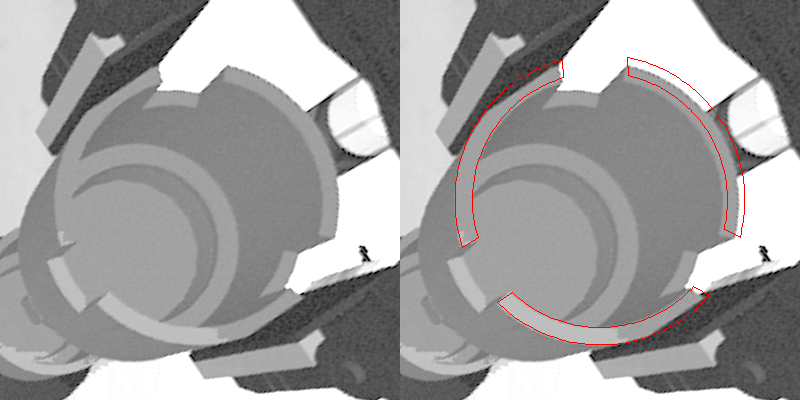

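View pics/sd7.png

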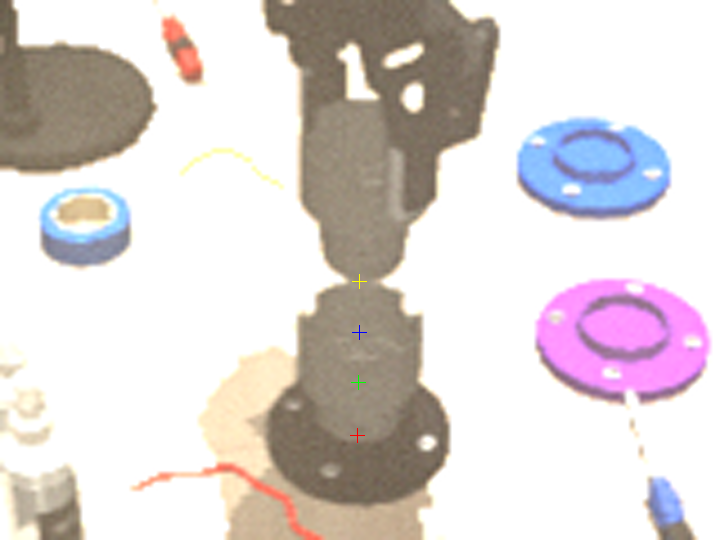

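View pics/sc7.png

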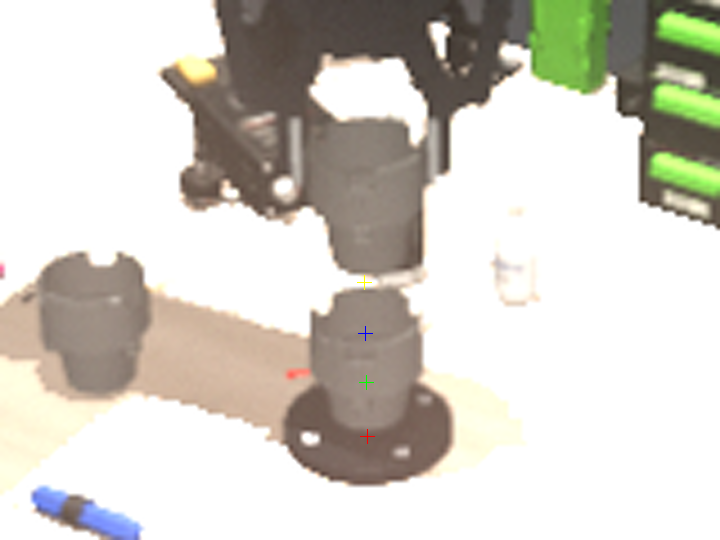

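>>> apply_moves:
  targets:
    - [-0.1, 0.05, 1.0, 0, 0, 0, -1]
    - [-0.2, 0.1, 2.5, 0, 0, 0, -1]
    - [-0.2, 0.1, 4.0, 0, 0, 0, -1]
    - [-0.2, 0.1, 5.2, 0, 0, 0, -1]
    - [-0.2, 0.1, 5.2, 0, 0, 0, -1]

```text
time: 8.3
eef_pos: [486.2, -127.6, 83.0]
eef_rot: [0.924, -2.998, -0.002]
force: [-0.1, 0.3, -1.2]
grip_width: 56.3
```

>>> apply_moves:
  targets:
    - [0, 0, 0.3, 0, 0, 0, -1]
    - [0, 0, 0.6, 0, 0, 0, -1]
    - [0, 0, 0.9, 0, 0, 0, -1]
    - [0, 0, 0.9, 0, 0, 0, -1]

```text
time: 8.7
eef_pos: [487.7, -127.7, 76.8]
eef_rot: [0.925, -3.002, -0.0]
force: [-0.2, -1.0, 1.0]
grip_width: 56.2
```

>>> apply_moves:
  targets:
    - [0, 0, 0.1, 0, 0, 0, -1]
    - [0, 0, 0.2, 0, 0, 0, -1]
    - [0, 0, 0.3, 0, 0, 0, -1]
    - [0, 0, 0.3, 0, 0, 0, -1]

```text
time: 9.1
eef_pos: [487.7, -127.7, 73.8]
eef_rot: [0.925, -3.002, -0.0]
force: [0.6, -0.6, -0.2]
grip_width: 56.2
```

>>> apply_moves:
  targets:
    - [0, 0, 0.1, 0, 0, 0, -1]
    - [0, 0, 0.2, 0, 0, 0, -1]
    - [0, 0, 0.3, 0, 0, 0, -1]
    - [0, 0, 0.4, 0, 0, 0, -1]
    - [0, 0, 0.4, 0, 0, 0, -1]

```text
time: 9.6
eef_pos: [487.7, -127.7, 69.8]
eef_rot: [0.925, -3.002, -0.0]
force: [1.0, 0.7, -0.8]
grip_width: 56.6
```

>>> apply_moves:
  targets:
    - [0, 0, 0.05, 0, 0, 0, -1]
    - [0, 0, 0.1, 0, 0, 0, -1]
    - [0, 0, 0.15, 0, 0, 0, -1]
    - [0, 0, 0.15, 0, 0, 0, -1]

```text
time: 10.0
eef_pos: [487.9, -127.7, 69.1]
eef_rot: [-0.925, 3.002, -0.0]
force: [-1.8, 1.5, 4.4]
grip_width: 56.4
```

Contact came exactly at the predicted home height (TCP 69). I'll check by camera.

```bash
python3 fix.py sd8 side 487 -129 70;python3 fix.py sc8 scene 487 -129 70
```

```text
10.0 [ 487.9 -127.7   69.1] 56.392842536133756 [-1.8  1.5  4.4]
10.05 [ 487.9 -127.7   69.1] 56.499324446252594 [-2.4  1.1  5. ]
```

View pics/sd8.png

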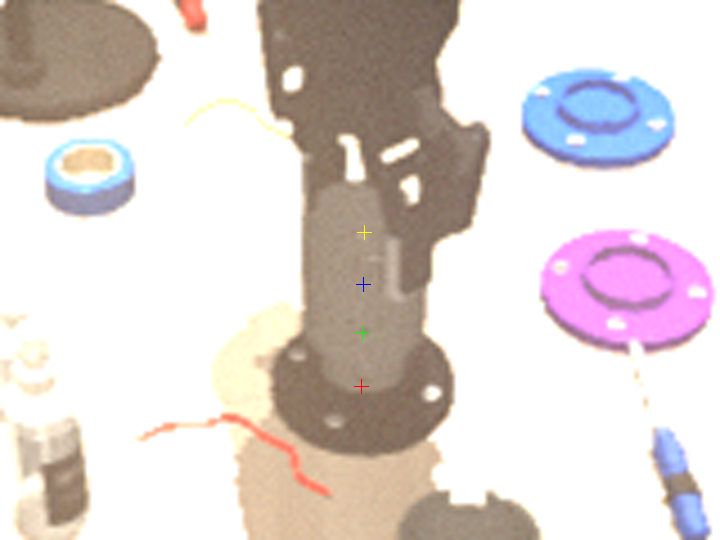

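View pics/sc8.png

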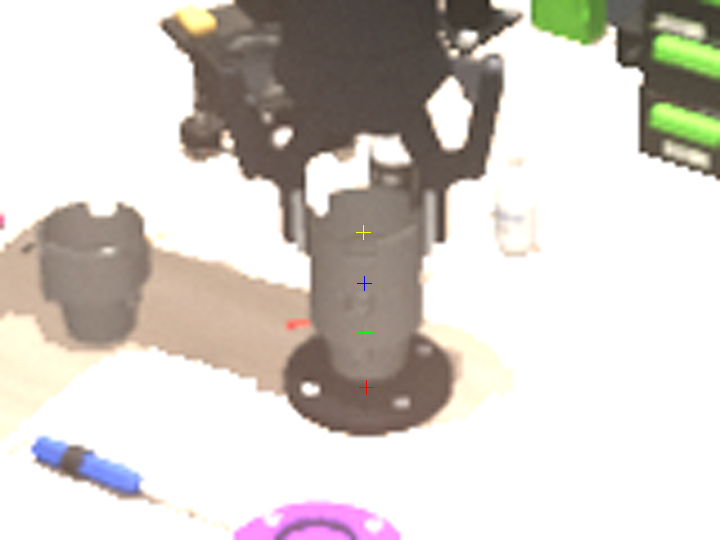

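The pots are nested with collars flush. I'll open and rise.

>>> apply_moves:
  targets:
    - [0, 0, 0, 0, 0, 0, 0.6]
    - [0, 0, 0, 0, 0, 0, 1]
    - [0, 0, 0, 0, 0, 0, 1]
    - [0, 0, -1.5, 0, 0, 0, 1]
    - [0, 0, -4.5, 0, 0, 0, 1]

```text
time: 10.6
eef_pos: [486.4, -127.7, 112.4]
eef_rot: [0.924, -2.998, -0.002]
force: [0.3, -0.4, 0.8]
grip_width: 85.5
```

>>> apply_moves:
  targets:
    - [0, 0, -4, 0, 0, 0, 1]
    - [0, 0, -8, 0, 0, 0, 1]
    - [0, 0, -11, 0, 0, 0, 1]
    - [0, 0, -11, 0, 0, 0, 1]
    - [0, 0, -11, 0, 0, 0, 1]

```text
time: 11.1
eef_pos: [488.1, -127.6, 224.8]
eef_rot: [-0.925, 3.0, -0.0]
force: [-0.9, -0.2, -1.5]
grip_width: 85.4
```

```bash
python3 look.py w9 488 -128.5 104 92 448 21 64 30
```

```text
11.1 [ 488.1 -127.6  224.8] yaw_y 124.25752826034079 [-0.9 -0.2 -1.5] [0.08 0.01 0.04] 85.35741402315328 vel 0.048
camshift 0.8185491587225329
```

View pics/w9.png

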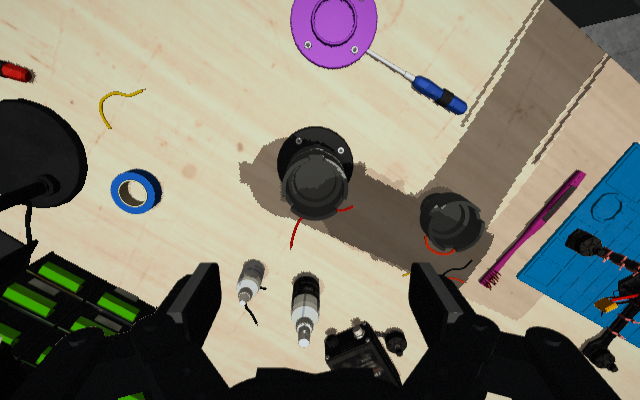

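View pics/w9_td.png

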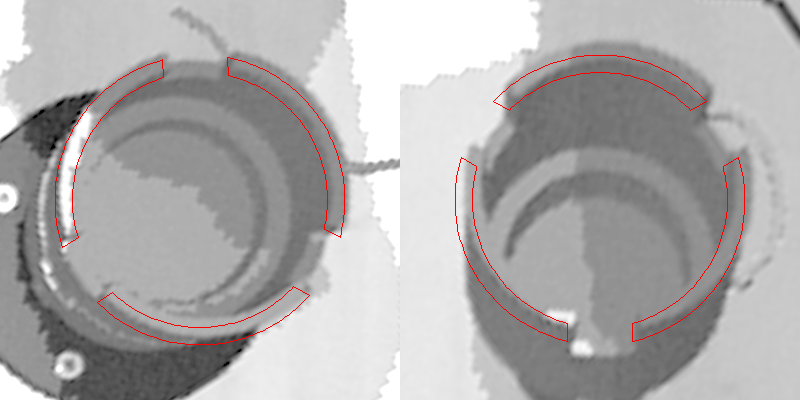

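>>> apply_moves:
  targets:
    - [-1.4, 4.0, 0, 0, 0, 4, 1]
    - [-2.8, 8.0, 2, 0, 0, 4, 1]
    - [-4.3, 12.0, 5, 0, 0, 4, 1]
    - [-5.3, 14.6, 8, 0, 0, 4, 1]
    - [-5.3, 14.6, 9.5, 0, 0, 4, 1]

```text
time: 11.65
eef_pos: [447.0, 25.0, 124.5]
eef_rot: [0.825, -3.026, -0.001]
force: [-0.1, -0.9, -0.2]
grip_width: 85.2
```

>>> apply_moves:
  targets:
    - [0, 0, 0, 0, 0, 0, 1]
    - [0, 0, 0, 0, 0, 0, 1]
    - [0, 0, 0, 0, 0, 0, 1]

```text
time: 11.95
eef_pos: [450.2, 22.1, 129.9]
eef_rot: [-0.818, 3.032, -0.0]
force: [-0.2, 0.8, 0.4]
grip_width: 85.6
```

```bash
python3 look.py w10 449.5 23 64 30
```

```text
11.95 [450.2  22.1 129.9] yaw_y 120.18315690805247 [-0.2  0.8  0.4] [ 0.06  0.01 -0.04] 85.59324693286747 vel 0.004
camshift 0.13897448843411553
```

View pics/w10_td.png

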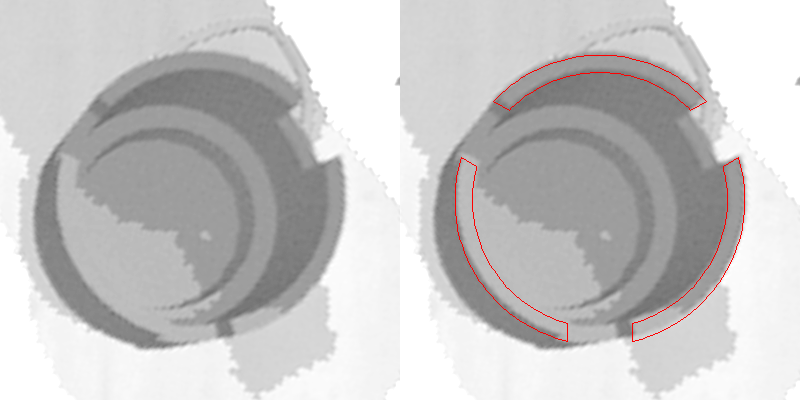

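View pics/w10.png

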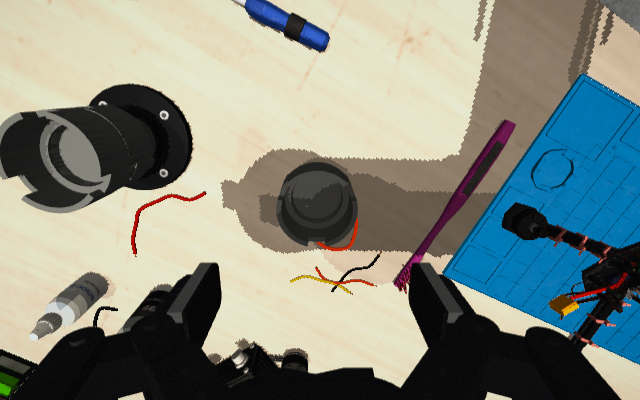

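>>> apply_moves:
  targets:
    - [0, 0.1, 2.5, 0, 0, 0, 1]
    - [0, 0.1, 5.0, 0, 0, 0, 1]
    - [0, 0.1, 7.5, 0, 0, 0, 1]
    - [0, 0.1, 9.5, 0, 0, 0, 1]
    - [0, 0.1, 10.1, 0, 0, 0, 1]

```text
time: 12.5
eef_pos: [448.1, 22.8, 26.0]
eef_rot: [0.817, -3.031, -0.0]
force: [-0.7, 0.0, 0.4]
grip_width: 85.3
```

>>> apply_moves:
  targets:
    - [0, 0, 0, 0, 0, 0, 0.2]
    - [0, 0, 0, 0, 0, 0, -0.2]
    - [0, 0, 0, 0, 0, 0, -1]
    - [0, 0, 0, 0, 0, 0, -1]
    - [0, 0, 0, 0, 0, 0, -1]

```text
time: 13.0
eef_pos: [450.2, 23.9, 29.6]
eef_rot: [-0.82, 3.029, -0.0]
force: [0.2, -0.3, 6.4]
grip_width: 56.1
```

>>> apply_moves:
  targets:
    - [0, 0, -2.0, 0, 0, 0, -1]
    - [0, 0, -5.0, 0, 0, 0, -1]
    - [0, 0, -9.0, 0, 0, 0, -1]
    - [0, 0, -13, 0, 0, 0, -1]
    - [0, 0, -14, 0, 0, 0, -1]

```text
time: 13.5
eef_pos: [450.6, 23.9, 172.9]
eef_rot: [-0.818, 3.025, 0.0]
force: [0.3, 0.0, -0.2]
grip_width: 56.4
```

>>> apply_moves:
  targets:
    - [0, 0, 0, 0, 0, 0, -1]
    - [0, 0, 0, 0, 0, 0, -1]

```text
time: 13.7
eef_pos: [448.3, 23.8, 166.1]
eef_rot: [0.82, -3.031, -0.001]
force: [1.1, 0.2, -1.0]
grip_width: 56.1
```

```bash
python3 look.py w11 449.7 23.5 204 30;  python3 fix.py sc11 scene 450 23 160
```

```text
13.7 [448.3  23.8 166.1] yaw_y 120.26447937524014 [ 1.1  0.2 -1. ] [ 0.01 -0.03 -0.02] 56.1002188391311 vel 0.023
camshift 0.44579862201709375
13.75 [448.1  23.7 165.6] 55.95532387235143 [-0.5  0.5 -1.1]
```

View pics/w11_td.png

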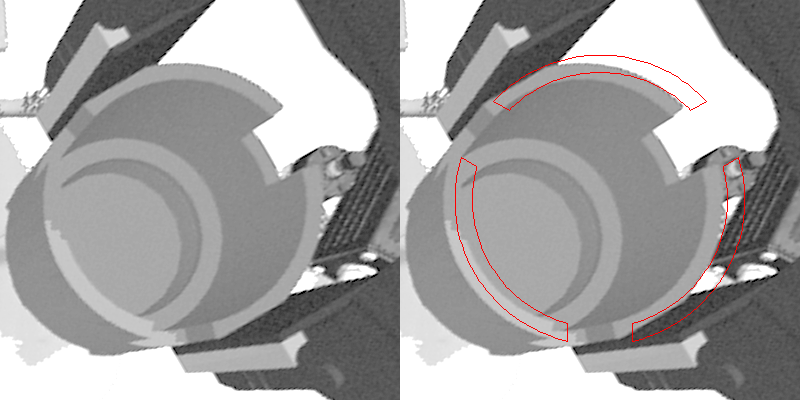

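View pics/sc11.png

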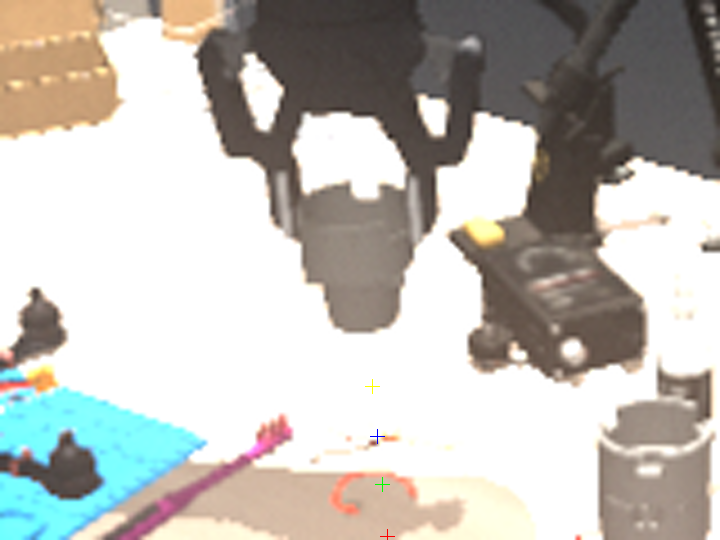

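>>> apply_moves:
  targets:
    - [0.9, -3.0, 0, 0, 0, 8, -1]
    - [1.8, -6.0, 0, 0, 0, 16, -1]
    - [2.6, -9.0, 0, 0, 0, 24, -1]
    - [3.5, -12.0, 0, 0, 0, 32, -1]
    - [4.3, -15.0, 0, 0, 0, 40, -1]

```text
time: 14.3
eef_pos: [486.8, -128.8, 165.9]
eef_rot: [-0.275, -3.127, 0.0]
force: [0.8, 0.5, -0.8]
grip_width: 56.3
```

>>> apply_moves:
  targets:
    - [0, 0, 0, 0, 0, 6, -1]
    - [0, 0, 0, 0, 0, 12, -1]
    - [0, 0, 0, 0, 0, 18.5, -1]
    - [0, 0, 0, 0, 0, 18.5, -1]
    - [0, 0, 0, 0, 0, 18.5, -1]

```text
time: 14.8
eef_pos: [486.9, -127.5, 166.4]
eef_rot: [-0.761, -3.046, 0.001]
force: [0.4, -0.2, -0.6]
grip_width: 56.3
```

>>> apply_moves:
  targets:
    - [0, 0, 0, 0, 0, 0, -1]
    - [0, 0, 0, 0, 0, 0, -1]

```text
time: 15.0
eef_pos: [487.2, -127.5, 167.3]
eef_rot: [-0.764, -3.047, 0.0]
force: [-0.7, 0.0, -0.9]
grip_width: 55.9
```

```bash
python3 look.py w12 488 -127.5 204 91.5;  python3 fix.py sc12 scene 488 -128 140;  python3 fix.py sd12 side 488 -128 130
```

```text
15.0 [ 487.2 -127.5  167.3] yaw_y 61.84588645291973 [-0.7  0.  -0.9] [-0.05 -0.07 -0.02] 55.92346261225866 vel 0.006
camshift 0.1873239108449809
15.05 [ 487.3 -127.5  167.4] 56.25758117388383 [-1.1  0.3 -0.7]
15.1 [ 487.3 -127.5  167.4] 55.99828866483179 [-0.9  0.2 -0.6]
```

View pics/w12_td.png

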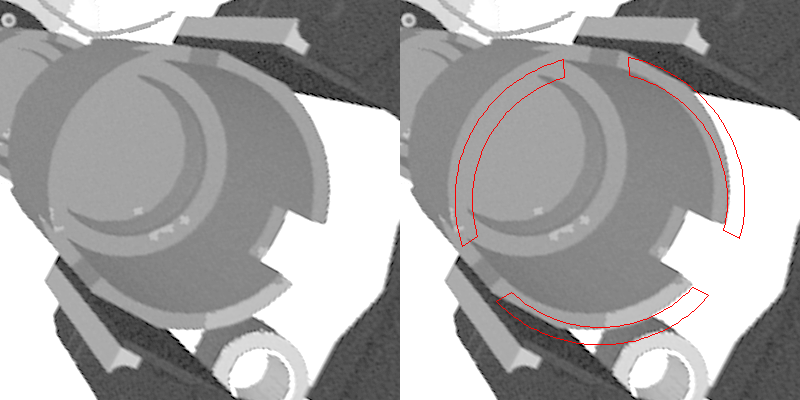

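View pics/sc12.png

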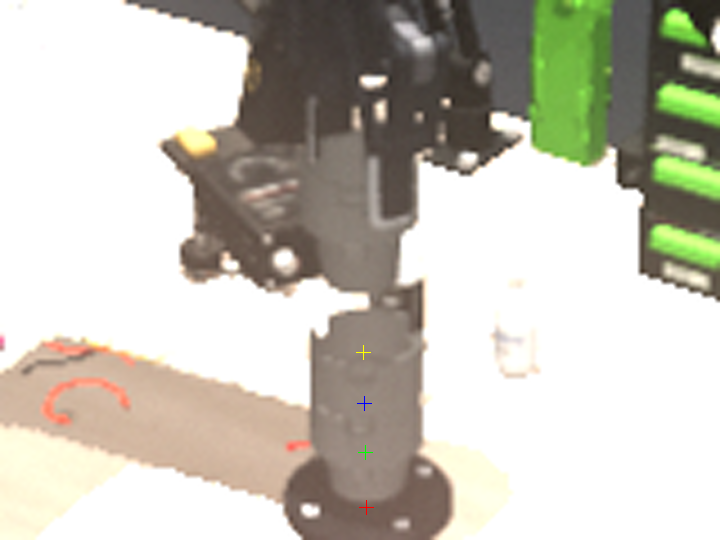

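View pics/sd12.png

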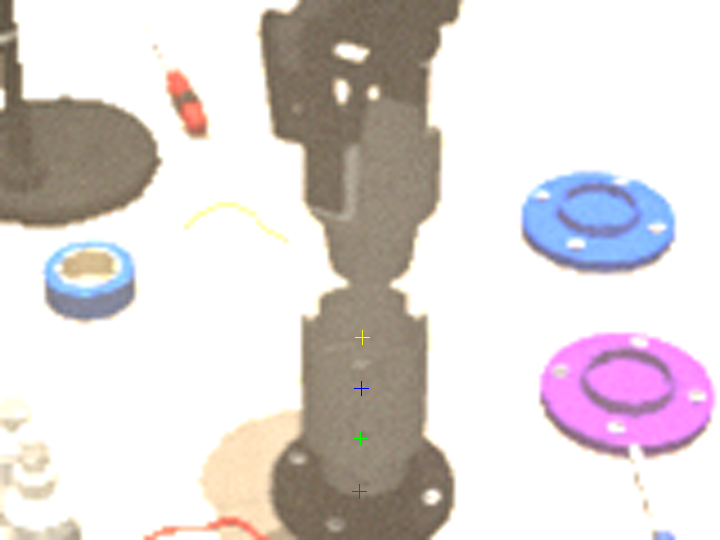

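Pot b sits over the stack at 91.7°, offset about (−2.3, +1.5) mm. I'll correct that while descending.

>>> apply_moves:
  targets:
    - [-0.26, -0.03, 1.0, 0, 0, 0, -1]
    - [-0.26, -0.03, 2.5, 0, 0, 0, -1]
    - [-0.26, -0.03, 4.0, 0, 0, 0, -1]
    - [-0.26, -0.03, 5.3, 0, 0, 0, -1]
    - [-0.26, -0.03, 5.3, 0, 0, 0, -1]

```text
time: 15.65
eef_pos: [487.9, -128.9, 111.2]
eef_rot: [-0.765, -3.042, 0.001]
force: [-0.3, 0.1, -0.5]
grip_width: 56.1
```

>>> apply_moves:
  targets:
    - [0, 0, 0.2, 0, 0, 0, -1]
    - [0, 0, 0.4, 0, 0, 0, -1]
    - [0, 0, 0.6, 0, 0, 0, -1]
    - [0, 0, 0.7, 0, 0, 0, -1]
    - [0, 0, 0.7, 0, 0, 0, -1]

```text
time: 16.15
eef_pos: [489.5, -129.0, 107.5]
eef_rot: [0.766, 3.047, 0.0]
force: [-0.4, 0.2, -1.2]
grip_width: 56.2
```

>>> apply_moves:
  targets:
    - [0, 0, 0.1, 0, 0, 0, -1]
    - [0, 0, 0.2, 0, 0, 0, -1]
    - [0, 0, 0.3, 0, 0, 0, -1]
    - [0, 0, 0.4, 0, 0, 0, -1]
    - [0, 0, 0.4, 0, 0, 0, -1]

```text
time: 16.65
eef_pos: [489.4, -129.1, 103.3]
eef_rot: [-0.766, -3.046, 0.0]
force: [-0.8, -0.8, -0.9]
grip_width: 56.3
```

>>> apply_moves:
  targets:
    - [0, 0, 0.1, 0, 0, 0, -1]
    - [0, 0, 0.2, 0, 0, 0, -1]
    - [0, 0, 0.3, 0, 0, 0, -1]
    - [0, 0, 0.3, 0, 0, 0, -1]

```text
time: 17.05
eef_pos: [489.4, -129.0, 100.3]
eef_rot: [-0.766, -3.046, -0.0]
force: [-0.3, -0.9, -0.1]
grip_width: 55.8
```

>>> apply_moves:
  targets:
    - [0, 0, 0.05, 0, 0, 0, -1]
    - [0, 0, 0.1, 0, 0, 0, -1]
    - [0, 0, 0.13, 0, 0, 0, -1]
    - [0, 0, 0.13, 0, 0, 0, -1]

```text
time: 17.45
eef_pos: [489.6, -129.1, 99.6]
eef_rot: [0.766, 3.046, 0.0]
force: [-1.0, 0.8, 2.6]
grip_width: 56.3
```

Contact came at the predicted home height again (99.6). Release and rise.

>>> apply_moves:
  targets:
    - [0, 0, 0, 0, 0, 0, 0.6]
    - [0, 0, 0, 0, 0, 0, 1]
    - [0, 0, 0, 0, 0, 0, 1]
    - [0, 0, -1.5, 0, 0, 0, 1]
    - [0, 0, -4.5, 0, 0, 0, 1]

```text
time: 17.95
eef_pos: [488.2, -129.0, 143.2]
eef_rot: [-0.765, -3.042, 0.001]
force: [0.5, -0.3, 0.1]
grip_width: 85.3
```

>>> apply_moves:
  targets:
    - [0, 0, -4, 0, 0, 0, 1]
    - [0, 0, -8, 0, 0, 0, 1]
    - [0, 0, -11, 0, 0, 0, 1]
    - [0, 0, -11, 0, 0, 0, 1]
    - [0, 0, -11, 0, 0, 0, 1]

```text
time: 18.45
eef_pos: [489.8, -129.0, 255.6]
eef_rot: [0.766, 3.045, 0.002]
force: [0.3, -0.6, -0.5]
grip_width: 85.6
```

```bash
python3 look.py w13 488 -128.5 134 92;  python3 fix.py sc13 scene 488 -128 80;  python3 fix.py sd13 side 488 -128 90
```

```text
18.45 [ 489.8 -129.   255.6] yaw_y 61.761628513288485 [ 0.3 -0.6 -0.5] [ 0.01 -0.   -0.02] 85.63303416106933 vel 0.049
camshift 0.9221585491401356
18.5 [ 489.4 -128.9  254.2] 85.56858882313878 [ 0.4 -0.  -1.2]
18.55 [ 489.2 -129.   253.5] 85.55475548396682 [ 0.3  0.5 -0. ]
```

View pics/w13_td.png

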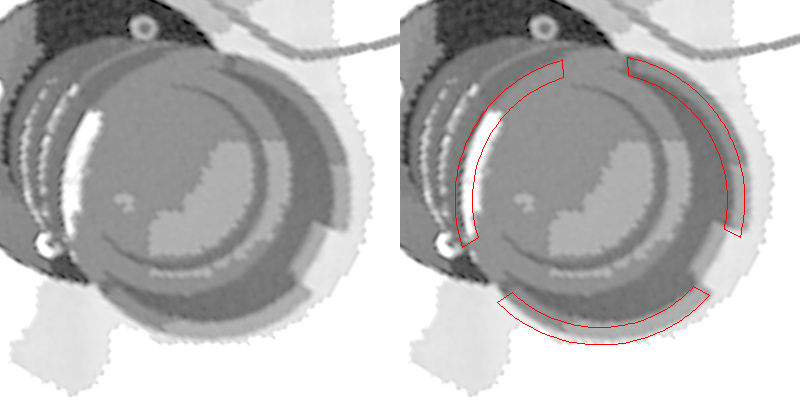

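View pics/sc13.png

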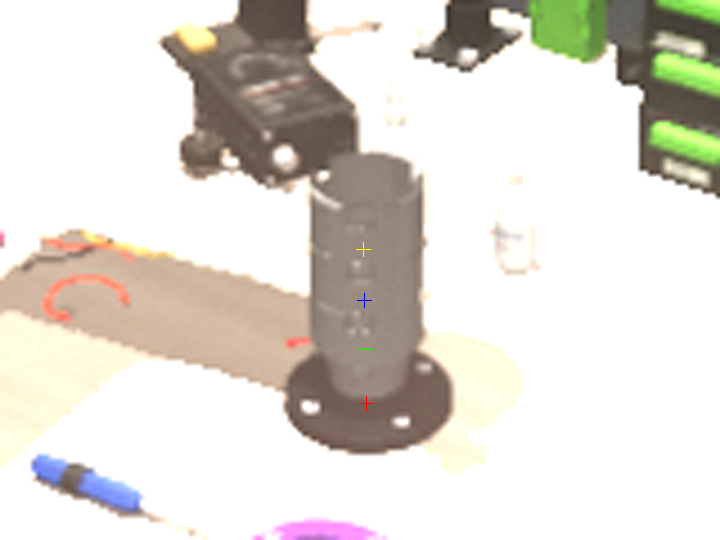

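View pics/sd13.png

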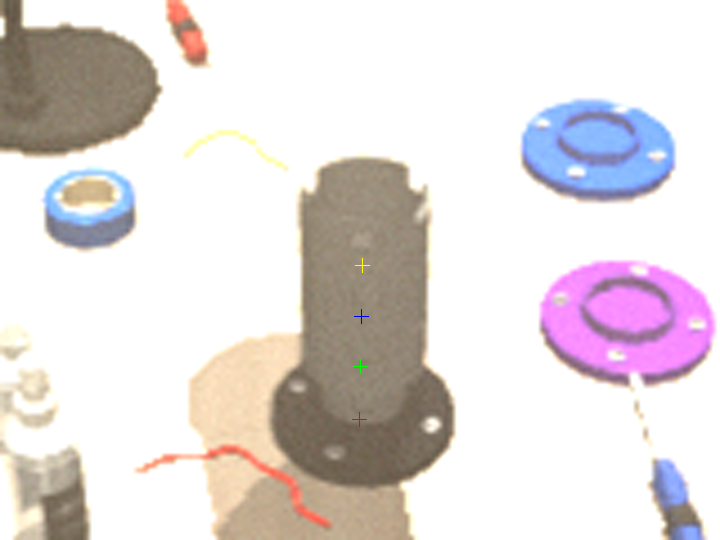

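View pics/w13.png

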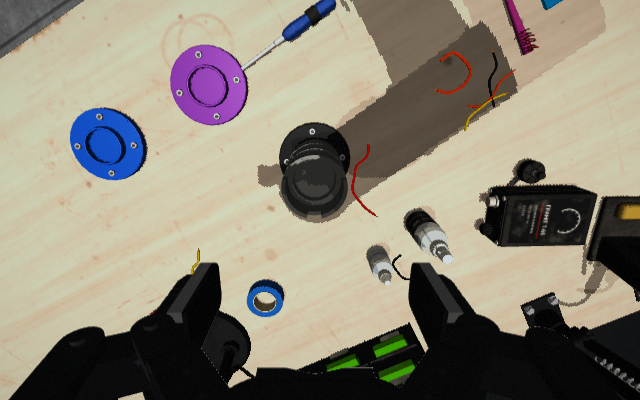

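The stack is upright with all the collars flush, and the screwdriver and tape are undisturbed. The rim matches z=134 at about 92°.

```bash
python3 -c "
from bench import env,readout
print(readout.state()['time']);print(env.finish_job())"
```

```text
18.6
the job is handed in; nothing more can be done
None
```

Both loose pots are stacked on the pot in the black holder, lugs in the notches, and the job was handed in at 18.6 s.

- **Order:** I placed the pot on the robot's right first, turned about +28°. The left one went on top of it, turned about −58.5°.
- **Fully home:** Each pot passed the height where its lugs would have caught without resistance. Contact came at the predicted home heights (TCP 69.1 and 99.6 mm) with only 3–5 N. The forces I read during the job stayed under about 7 N.
- **Final look:** The collars are flush and the stack is upright in both fixed views. The top rim fits a height of 134 mm with its notches at about 92°, in line with the pots below. The gripper is open and about 100 mm above the stack.
- **Bystanders:** The screwdriver and tape looked undisturbed in the last pictures. I did not check the motor separately, but the arm never went near anything else.
- **Disagreement:** The fingertips were really about 8 mm behind the reported TCP when shut, not 25 mm ahead as stated. My first grasp closed above the rim without touching anything. I confirmed the offset with the fixed cameras and went lower.

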